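# Half-time turn on the rocking mixer

### The job

The sediment has packed into one end of the sampling tubes, so it is time for the half-time turn on the white rocking mixer: switch it off with its red toggle (seen from the toggle's side, off is to the left and on to the right), then lift every tube out of its spring latch, turn it end for end and press it back down into a slot of its own, any slot, until the blue latch has snapped back over its orange cap. When all are turned and latched, switch the mixer on again. Disturb none of the bottles and boxes around, and do not strike the power box beside the mixer with a tube.

Things in the scene. Friction and masses are not known exactly. Their poses are not given: they have to be found in the camera images.
- tube_a: sampling tube lying on its side (or absent), 100 mm long: clear body 20 mm in diameter from x = -28 to 28, orange hexagonal cap x = 28 to 50, black hexagonal cap x = -50 to -28, both 26 mm across flats (so it does not roll; axis 13 mm above what the flats rest on). Origin on the axis at mid length, x along the axis to the orange cap. 30 to 65 g; grip across the body's middle
- tube_b: another such sampling tube, alike in all (or absent)
- tube_c: another such sampling tube, alike in all (or absent)
- tube_d: another such sampling tube, alike in all (or absent)
- tube_a_cap (a point): centre of the outer end face of tube_a's orange cap
- tube_b_cap (a point): centre of the outer end face of tube_b's orange cap
- tube_c_cap (a point): centre of the outer end face of tube_c's orange cap
- tube_d_cap (a point): centre of the outer end face of tube_d's orange cap
- mixer: white rocking mixer with a level deck, fixed; origin under its centre, z up. Deck top 56 mm up, 186 mm wide in x; slots along y at x = -69, -23, 23, 69 mm. A tube lies with its axis 80 mm up on black V saddles 8 mm wide at y = -20 and 20 (free between them), either way round, 3 mm end play between a steel end stop at y = -52.5 (89 mm high) and its latch at +y. Control pod at y = -96 to -54, 34 mm high
- seat_1 (a point): where the centre of the end face at the latch end lies when a tube is seated in slot 1 (mixer's x = -69 mm; slots count along +x). Axes parallel to the mixer's: y along the slot from end stop to latch, z up; the middle of a seated tube is 50 mm from here along -y
- seat_2 (a point): the same for slot 2
- seat_3 (a point): the same for slot 3
- seat_4 (a point): the same for slot 4
- latch_1 (a joint): blue spring latch of slot 1, rad: 0 closed, to 0.45 tilted out (+y). Wedge nose, 14 mm wide, over the last 4 mm of a seated tube's end; tab top 118 mm above the bench. Its upper slope runs from 18 to 32 mm above the seated axis. A tube end pushed straight down, or pulled straight up, tilts it out some 0.2 rad (about 2 to 5 N); it snaps back when the end has passed
- latch_2 (a joint): the same for slot 2
- latch_3 (a joint): the same for slot 3
- latch_4 (a joint): the same for slot 4
- switch (a joint): the mixer's toggle switch, rad: 0 off (leaning to the mixer's -x), 0.9 on (leaning to +x); it stays where it is left; about 2 N at its tip moves it
- switch_tip (a point): centre of the red ball (14 mm) on the toggle, 36 mm from its hinge, which lies 36 mm above the bench at the mixer's x = 32, y = -78 mm
- dropper_a: bystander, loose: clear dropper bottle with red bulb, 35 mm across, 98 mm tall
- oil_bottle: bystander, loose: small brown glass bottle with a black dropper top, 33 mm across, 102 mm tall
- beaker: bystander, loose: glass beaker, 55 mm across, 68 mm tall
- tip_box: bystander, loose: green box with a clear lid, 72 x 72 x 48 mm
- power_box: fixed white power box with a red rocker switch to the left of the mixer, 256 mm long in x, 115 mm wide, 95 mm high, origin under its centre; not to be touched with a tube

How it is judged:
By the outcome, as a careful person would: the job done as asked, in the order asked, and still so for the second after the job is handed in, with the robot touching nothing.
Of tube_a, tube_b, tube_c, tube_d only 3 to 4 are there at a start; the rules pass over those that are not, and their reading is None.
At some moment in a run one of tube_a, tube_b, tube_c, tube_d may be knocked a few centimetres aside while the robot is not near it.
Once in a run the grip may slacken for a moment while it holds something.
It also fails if it takes over 208 s, if anything falls off the work surface, if the arm or the gripper's body presses on something with over 40 N, if the wrist force passes 120 N, or if a joint passes its speed limit or range.

### The arm

A 7-joint arm with a two-finger parallel gripper is mounted at the origin on a cart in front of the work surface, level with it; the furniture and walls round the work are solid. World frame = base frame: x ahead of the robot, y to its left, z up, the work surface at z = 0. Lengths are in m, angles in rad, forces in N, time in s.
With the tool pointing down it reaches from about 0.4 to 0.85 m from the base axis. Payload 10.4 kg.
Tool frame: the origin (TCP) lies between the finger pads; the fingertips stand 22 mm ahead of it and the grasp point (between the pads) lies 3 mm ahead of it (r.nose_length is the distance from the TCP to the fingertips, in m); z points along the fingers, y is the line along which they close (so a half turn about z gives the same grasp; the last joint's range is limited). The gripper opens to 87 mm and grips with 3 to 60 N. Pads are 19 mm wide; open, the fingers measure 117 mm over their backs; the gripper's body (75 mm by 190 mm) begins 51 mm behind the grasp point.
Start: joints at [1.248, 0.332, -0.065, 1.46, 0.022, 1.35, -0.088], TCP at [0.185, -0.597, 0.214] pointing down, gripper open.
Joint ranges: [-2.6, 2.6], [-0.5, 2.12], [-1.47, 1.34], [0.16, 2.42], [-1.27, 4.41], [0.06, 2.06], [-2.6, 2.6]. Speed limits (rad/s): [2.22, 2.22, 2.79, 2.79, 3.14, 3.14, 3.14].

### API

Orientations are given as a unit quaternion [x, y, z, w].
In Python, from bench import readout, cams, r gives the robot as it stands. The module is installed in compiled form; this text tells all that it offers.
- The arm moves only by the tool step_arm, never from a script. Its argument "deltas" is a list that holds one entry, the list of rows, each a list of 7 numbers: the turn, a rotation vector about the tool's x, y, z in rad, then the shift along the tool's x, y, z in m, then the opening in per cent of the stroke, from 0 (shut) to 100 (fully open). A call has 1 to 20 rows; each row is the pose to reach, as a shift and turn from the pose commanded when the call began, along the tool's axes at that moment; what a row does not reach only later rows make up. A row lasts 1/8 s, in which the tool goes at most 62.5 mm and 10.7 degrees, less where a joint would pass 70% of its speed; a pose out of reach is approached as far as the arm can. A call with a gripper value outside its range is refused whole. The fingers move at their own pace and stop on an object; "squeeze" is the grip in N (left out, the last holds). Time passes only in rows, so rows that repeat a pose let the fingers close. It gives the time, the measured TCP pose, the force, the opening and the grip force at its end, in the units of the state.
- readout.read_state(): the state, without advancing time (a new reading comes with each control period).
- cams.camera(name): name is "side" or "top"; returns a dict with "img" (420x560x3 uint8, red, green, blue), "fx", "fy", "cx", "cy" (pixels), "origin" and "rotation" of the camera in the world. Camera axes: x right, y up, looking along -z (the intrinsics and any distortion apply to the point x, -y, -z); pixel columns grow to the right and rows downward; lengths in m; the calibration is good to about 2 mm. A picture is of the moment at which its call begins. There is no depth.
- r.close_job(): hands the job in; it is judged then, once.
The state is a dict: "time": time; "joint_positions": joint angles; "joint_vel": joint speeds; "joint_torque": joint torques, N m; "ee_pos": TCP position; "eef_rot": TCP orientation; "ft_force": force on the tool from outside, world axes, zero at the start; "torque": the same for the moment, N m; "width": finger opening in m; "grip_force": force on a finger pad.
Only numpy, scipy, OpenCV 4.12 (cv2) and the standard library are available. Lean on these libraries where they do the work, as an engineer would, in place of code of your own. Each camera call takes 0.05 s, during which the arm holds its last target. There are 200 camera calls.

## Working session

There is one attempt and no reset: what is moved stays moved. The work goes in short steps, Python scripts to look and compute and a tool call to move; the robot and the scene stay as the last step left them, time stands still between calls to the robot, and variables do not carry over. Pictures are saved under pics/ and viewed, at most 14 in all, crops included, and the job is handed in when it is done.

Besides the shell and the picture viewer there is one more tool, called after "Call:" by a JSON object that holds its "api" and its "payload", one argument or row to a line. step_arm: Moves the arm, as the interface text tells. Its arguments: {"type":"object","properties":{"deltas":{"type":"array"},"squeeze":{"type":"number"}},"required":["deltas"]}

```bash
mkdir -p pics
cat > h.py <<'E'
import numpy as np, cv2
from bench import readout, cams, r
def shot(n, f=None):
    c=cams.camera(n)
    if f: cv2.imwrite('pics/'+f, c['img'][:,:,::-1])
    return c
def ray(c,u,v):
    d=np.array([(u-c['cx'])/c['fx'],-(v-c['cy'])/c['fy'],-1.0])
    R=np.array(c['rotation']).reshape(3,3)
    return np.array(c['origin']),R@d
def onz(c,u,v,z):
    o,d=ray(c,u,v); return o+d*(z-o[2])/d[2]
def proj(c,p):
    R=np.array(c['rotation']).reshape(3,3)
    q=R.T@(np.array(p)-np.array(c['origin']))
    return np.array([c['cx']+c['fx']*q[0]/-q[2], c['cy']-c['fy']*q[1]/-q[2]])
def tri(c1,a,c2,b):
    o1,d1=ray(c1,*a);o2,d2=ray(c2,*b)
    s=np.linalg.lstsq(np.c_[d1,-d2],o2-o1,rcond=None)[0]
    p,q=o1+d1*s[0],o2+d2*s[1]; return (p+q)/2,np.linalg.norm(p-q)
E
python3 - <<'E'
from h import *
np.set_printoptions(precision=4,suppress=True)
for n in ('top','side'):
    c=shot(n,n+'0.png'); print({k:v for k,v in c.items() if k!='img'})
print(readout.read_state(), r.nose_length)
E
```

```text
{'fx': 404.8420093839801, 'fy': 404.8420093839801, 'cx': 277.9088671097689, 'cy': 213.03056419950366, 'origin': array([ 0.4402, -0.2567,  0.9178]), 'rotation': array([-0.0591,  0.0481,  0.7071, -0.703 ])}
{'fx': 395.6009842024687, 'fy': 395.6009842024687, 'cx': 281.2005503207661, 'cy': 207.71080134481053, 'origin': array([0.1681, 0.319 , 0.5687]), 'rotation': array([-0.1285,  0.4303,  0.8586, -0.2473])}
{'time': 0.1, 'joint_positions': array([ 1.2484,  0.3328, -0.0647,  1.4609,  0.0216,  1.3499, -0.0885]), 'joint_vel': array([ 0.0003,  0.0001, -0.0009, -0.0004,  0.0012, -0.001 ,  0.0014]), 'joint_torque': array([  0.0023, -62.4548,   0.0251, -39.0722,  -0.0615,   0.0365,
         0.    ]), 'ee_pos': array([ 0.1845, -0.5968,  0.2134]), 'eef_rot': array([ 0.9888,  0.1493, -0.0001, -0.0006]), 'ft_force': array([ 0.2056, -1.0932,  0.2202]), 'torque': array([-0.009 ,  0.0251,  0.0397]), 'grip_force': 0.0, 'width': 0.08698880687018984} 0.022
```

View pics/top0.png

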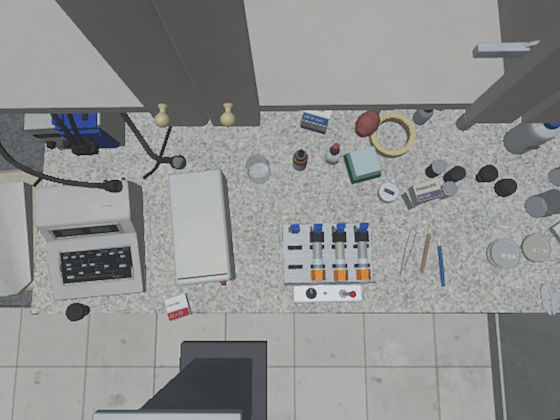

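View pics/side0.png

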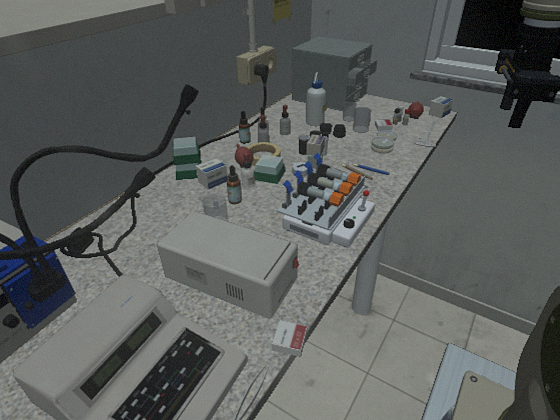

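```bash
sed -i 's/^import numpy as np, cv2/import numpy as np, cv2\nfrom scipy.spatial.transform import Rotation as Ro\nnp.set_printoptions(precision=4,suppress=True)/; s/np.array(c\[.rotation.\]).reshape(3,3)/Ro.from_quat(c["rotation"]).as_matrix()/' h.py
python3 - <<'E'
from h import *
t=cv2.imread('pics/top0.png'); s=cv2.imread('pics/side0.png')
a=cv2.resize(t[210:310,270:390],None,fx=5,fy=5,interpolation=cv2.INTER_CUBIC)
cv2.imwrite('pics/tc.png',a)
b=cv2.resize(s[145:250,270:390],None,fx=5,fy=5,interpolation=cv2.INTER_CUBIC); cv2.imwrite('pics/sc.png',b)
c=shot('top');d=shot('side')
print(Ro.from_quat(c['rotation']).as_matrix(), onz(c,283,223,.056),onz(c,371,223,.056))
for n,c in(('t',c),('s',d)):
  h=cv2.cvtColor(c['img'],cv2.COLOR_RGB2HSV)
  for col,lo,hi in(('blue',(105,150,60),(125,255,255)),('orange',(7,170,120),(18,255,255)),('red',(0,150,90),(5,255,255))):
    k,l,st,ce=cv2.connectedComponentsWithStats(cv2.inRange(h,lo,hi))
    print(n,col,[(st[i].tolist(),ce[i].round(1).tolist()) for i in range(1,k) if st[i][4]>5 and 270<ce[i][0]<400 and 140<ce[i][1]<310])
E
```

```text
[[-0.0045  0.9885 -0.1512]
 [-0.9999 -0.0069 -0.0152]
 [-0.016   0.1511  0.9884]] [ 0.5503 -0.2543  0.056 ] [ 0.5491 -0.4424  0.056 ]
t blue [([360, 223, 8, 9, 62], [363.3, 226.7]), ([291, 225, 8, 8, 56], [294.4, 228.2]), ([314, 224, 8, 9, 62], [317.5, 227.6]), ([337, 224, 8, 8, 56], [340.3, 227.2])]
t orange [([312, 271, 11, 9, 26], [314.8, 275.9]), ([322, 270, 3, 10, 12], [323.8, 273.8]), ([334, 271, 14, 9, 42], [339.3, 275.5]), ([357, 270, 13, 10, 70], [362.8, 273.8])]
t red [([350, 292, 6, 5, 22], [352.5, 293.8])]
s blue [([314, 153, 8, 12, 46], [317.8, 158.4]), ([305, 162, 8, 12, 45], [308.5, 166.8]), ([358, 165, 9, 4, 14], [362.1, 166.6]), ([368, 168, 21, 6, 30], [377.2, 170.7]), ([294, 171, 9, 13, 55], [298.4, 176.3]), ([283, 181, 9, 13, 49], [287.4, 186.0])]
s orange [([348, 173, 12, 11, 88], [353.2, 177.6]), ([339, 182, 13, 12, 95], [344.9, 187.2]), ([330, 192, 13, 12, 102], [335.5, 197.3])]
s red [([364, 191, 5, 4, 14], [365.9, 192.3])]
```

View pics/tc.png

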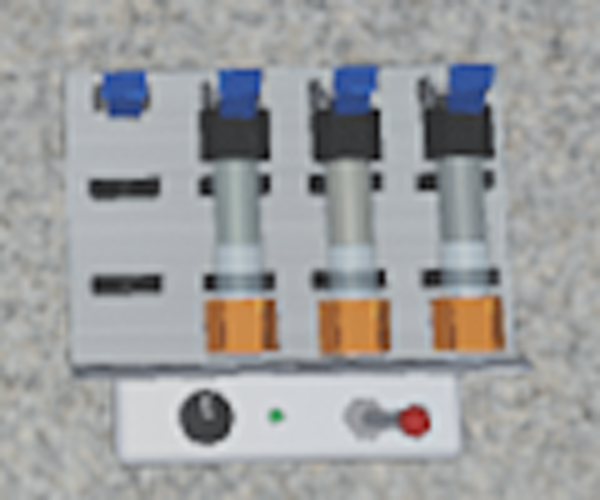

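View pics/sc.png

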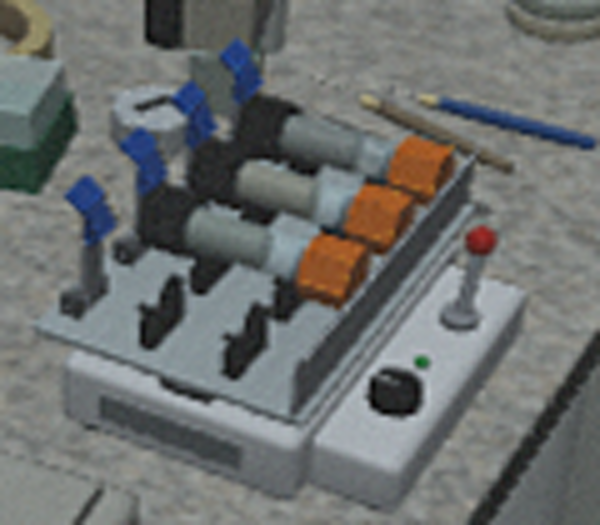

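```bash
cat > fit.py <<'E'
from h import *
from scipy.optimize import least_squares
t=shot('top');s=shot('side')
p,e=tri(t,(352.5,293.8),s,(365.9,192.3));print('ball',p,e)
bt=[(294.4,228.2),(317.5,227.6),(340.3,227.2),(363.3,226.7)]
bs=[(287.4,186),(298.4,176.3),(308.5,166.8),(317.8,158.4)]
for a,b in zip(bt,bs): print('latch',tri(t,a,s,b))
sd=[(270+125/5-.4,210+187/5-.4),(270+127/5-.4,210+284/5-.4)]
for q in sd: print('saddle',onz(t,*q,.077))
X=[-.069,-.023,.023,.069]
def T(v,q):
    c,n=np.cos(v[2]),np.sin(v[2]);return np.array([v[0]+c*q[0]-n*q[1],v[1]+n*q[0]+c*q[1],q[2]])
def f(v):
    o=[]
    for x,a,b in zip(X,bt,bs):
        o+=[*(proj(t,T(v,(x,v[3],v[4])))-a),*(proj(s,T(v,(x,v[3],v[4])))-b)]
    B=T(v,(.032+.036*np.sin(.45),-.078,.036+.036*np.cos(.45)))
    o+=[*(proj(t,B)-(352.5,293.8)),*(proj(s,B)-(365.9,192.3))]
    for y,q in zip((.02,-.02),sd): o+=list(proj(t,T(v,(-.069,y,.077)))-q)
    return o
R=least_squares(f,[.49,-.35,-1.57,.055,.11],loss='soft_l1',x_scale=[.1,.1,.1,.1,.1]);print(R.x,np.round(f(R.x),1))
np.save('mix.npy',R.x[:3])
for x in X: print('slot centre',T(R.x,(x,0,.08)))
E
python3 fit.py
```

```text
ball [ 0.4016 -0.3961  0.0681] 0.0007714770604790874
latch (array([ 0.5338, -0.2771,  0.1059]), np.float64(0.001295765398038988))
latch (array([ 0.5345, -0.3239,  0.1049]), np.float64(0.0006796791975767955))
latch (array([ 0.5349, -0.3697,  0.1057]), np.float64(0.000510151734995385))
latch (array([ 0.5357, -0.416 ,  0.1049]), np.float64(0.0005016134045911404))
saddle [ 0.4973 -0.2781  0.077 ]
saddle [ 0.4574 -0.2785  0.077 ]
[ 0.4786 -0.3473 -1.5573  0.0561  0.1055] [ 0.1 -0.2  0.4  0.1 -0.2 -0.1  0.2 -0.1 -0.1 -0.1  0.1  0.1 -0.2 -0.1
  0.1 -0.1 -0.1  0.   0.3 -0.1 -0.  -0.2  0.  -0.1]
slot centre [ 0.4776 -0.2784  0.08  ]
slot centre [ 0.4782 -0.3243  0.08  ]
slot centre [ 0.4789 -0.3703  0.08  ]
slot centre [ 0.4795 -0.4163  0.08  ]
```

```bash
cat >> h.py <<'E'
def M(x,y,z=0):
    v=np.load('mix.npy');c,n=np.cos(v[2]),np.sin(v[2])
    return np.array([v[0]+c*x-n*y,v[1]+n*x+c*y,z])
YAW=-1.5573+np.pi/2
def go(p,flip=0):
    s=readout.read_state();R0=Ro.from_quat(s['eef_rot']);a=YAW+np.pi*flip
    R1=Ro.from_matrix([[np.cos(a),np.sin(a),0],[np.sin(a),-np.cos(a),0],[0,0,-1]])
    print('rot',(R0.inv()*R1).as_rotvec().round(4),'shift',R0.inv().apply(np.array(p)-s['ee_pos']).round(4),'q',s['joint_positions'].round(2),'w',s['width'].__round__(4),'t',round(s['time'],1))
E
python3 - <<'E'
from h import *
B=M(.0477,-.078);print(B)
go([B[0],B[1]-.032,.16])
E
```

```text
[ 0.4012 -0.3961  0.    ]
rot [-0.0004  0.0001  0.2863] shift [ 0.2569 -0.0974  0.054 ] q [ 1.25  0.33 -0.06  1.46  0.02  1.35 -0.09] w 0.0868 t 0.3
```

Call:
{"api": "step_arm", "payload": {
  "deltas": [
    [[0,0,0.07,0.05,-0.02,0,0],[0,0,0.14,0.1,-0.04,0,0],[0,0,0.21,0.15,-0.06,0,0],[0,0,0.286,0.2,-0.08,0.02,0],[0,0,0.286,0.257,-0.097,0.04,0],[0,0,0.286,0.257,-0.097,0.054,0],[0,0,0.286,0.257,-0.097,0.054,0],[0,0,0.286,0.257,-0.097,0.054,0],[0,0,0.286,0.257,-0.097,0.054,0],[0,0,0.286,0.257,-0.097,0.054,0],[0,0,0.286,0.257,-0.097,0.054,0],[0,0,0.286,0.257,-0.097,0.054,0]]
  ]
}}

```text
time: 1.8
ee_pos: [0.4015, -0.4286, 0.1602]
eef_rot: [1.0, 0.007, 0.0, 0.0]
ft_force: [0.7, 0.3, -0.1]
width: 0.0004
grip_force: 0.0
```

Run:
```python
from h import *
B=M(.0477,-.078)
go([B[0],B[1]-.032,.082]); B=M(.0163,-.078); go([B[0],B[1]-.02,.082])
```

```text
rot [ 0.0002 -0.0001  0.0003] shift [-0.0003 -0.0005  0.0782] q [ 0.9   0.29 -0.19  1.63  0.06  1.23 -0.86] w 0.0004 t 1.8
rot [ 0.0002 -0.0001  0.0003] shift [-0.0001 -0.0439  0.0782] q [ 0.9   0.29 -0.19  1.63  0.06  1.23 -0.86] w 0.0004 t 1.8
```

Call:
{"api": "step_arm", "payload": {
  "deltas": [
    [[0,0,0,0,0,0.04,0],[0,0,0,0,0,0.07,0],[0,0,0,0,0,0.078,0],[0,0,0,0,0,0.078,0],[0,0,0,0,-0.01,0.078,0],[0,0,0,0,-0.02,0.078,0],[0,0,0,0,-0.03,0.078,0],[0,0,0,0,-0.036,0.078,0],[0,0,0,0,-0.042,0.078,0],[0,0,0,0,-0.045,0.078,0],[0,0,0,0,-0.045,0.078,0]]
  ]
}}

```text
time: 3.18
ee_pos: [0.4009, -0.3835, 0.0822]
eef_rot: [1.0, 0.007, 0.0, 0.0]
ft_force: [0.7, -0.5, 0.2]
width: 0.0004
grip_force: 0.0
```

Call:
{"api": "step_arm", "payload": {
  "deltas": [
    [[0,0,0,0,0.02,0,0],[0,0,0,0,0.03,0,0],[0,0,0,0,0.03,-0.05,0],[0,0,0,0,0.03,-0.1,0],[0,0,0,-0.06,0.06,-0.1,0],[0,0,0,-0.08,0.12,-0.1,40],[0,0,0,-0.08,0.12,-0.1,40],[0,0,0,-0.08,0.12,-0.1,40]]
  ]
}}

```text
time: 4.18
ee_pos: [0.3222, -0.5052, 0.1818]
eef_rot: [1.0, 0.006, -0.0, -0.0]
ft_force: [0.2, 0.2, 0.5]
width: 0.0229
grip_force: 0.0
```

```bash
cat > look.py <<'E'
from h import *
import sys
t=shot('top');s=shot('side')
n=sys.argv[1] if len(sys.argv)>1 else None
if n:
    a=cv2.resize(t['img'][205:305,270:390],None,fx=4,fy=4,interpolation=cv2.INTER_CUBIC)
    b=cv2.resize(s['img'][145:245,270:370],None,fx=4,fy=4,interpolation=cv2.INTER_CUBIC)
    cv2.imwrite('pics/'+n,np.hstack([a[:,:400],b])[:,:,::-1])
for k,c in(('t',t),('s',s)):
  h=cv2.cvtColor(c['img'],cv2.COLOR_RGB2HSV)
  for col,lo,hi in(('blue',(105,150,60),(125,255,255)),('orange',(7,170,80),(18,255,255)),('red',(0,150,90),(5,255,255))):
    m=cv2.morphologyEx(cv2.inRange(h,lo,hi),cv2.MORPH_CLOSE,np.ones((5,3)) if k=='t' else np.ones((2,2)))
    q,l,st,ce=cv2.connectedComponentsWithStats(m)
    print(k,col,[(st[i][2:].tolist(),ce[i].round(1).tolist()) for i in range(1,q) if st[i][4]>12 and 280<ce[i][0]<400 and 148<ce[i][1]<310])
E
python3 look.py l1.png; python3 -c "
from h import *
go(M(.069,0,.15))"
```

```text
t blue [([8, 9, 63], [363.3, 226.7]), ([8, 8, 57], [294.4, 228.2]), ([8, 9, 62], [317.5, 227.6]), ([8, 8, 58], [340.2, 227.3])]
t orange [([13, 10, 39], [318.2, 274.9]), ([14, 9, 38], [339.7, 275.0]), ([13, 10, 106], [362.3, 274.0])]
t red [([6, 5, 22], [352.5, 293.8])]
s blue [([8, 12, 48], [318.8, 159.7]), ([8, 12, 48], [309.5, 167.8]), ([20, 7, 31], [378.4, 171.7]), ([9, 13, 57], [299.4, 177.4]), ([9, 12, 58], [288.6, 187.3])]
s orange [([30, 32, 302], [345.3, 188.8])]
s red [([5, 4, 15], [366.7, 193.3])]
rot [-0.0006 -0.0003  0.0017] shift [ 0.1574 -0.0852  0.0321] q [ 1.03  0.3  -0.12  1.57  0.04  1.27 -0.66] w 0.0298 t 4.3
```

View pics/l1.png

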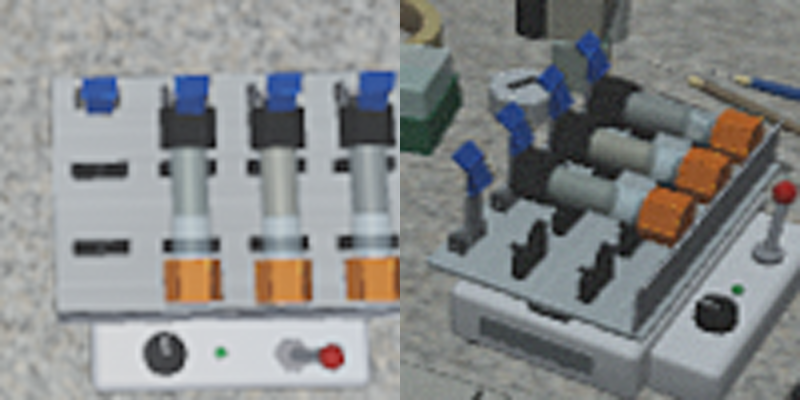

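```bash
python3 -c "
from h import *
B=M(.0477,-.078)
go([B[0],B[1]-.032,.14]);go([B[0],B[1]-.032,.076]);go([B[0],B[1]+.013,.076])"
```

```text
rot [-0.0006 -0.0003  0.0017] shift [ 0.0789 -0.0747  0.0421] q [ 1.03  0.3  -0.12  1.57  0.04  1.27 -0.66] w 0.0298 t 4.3
rot [-0.0006 -0.0003  0.0017] shift [ 0.0789 -0.0746  0.1061] q [ 1.03  0.3  -0.12  1.57  0.04  1.27 -0.66] w 0.0298 t 4.3
rot [-0.0006 -0.0003  0.0017] shift [ 0.0796 -0.1196  0.1061] q [ 1.03  0.3  -0.12  1.57  0.04  1.27 -0.66] w 0.0298 t 4.3
```

Call:
{"api": "step_arm", "payload": {
  "deltas": [
    [[0,0,0,0.04,-0.04,0.02,0],[0,0,0,0.079,-0.0747,0.04,0],[0,0,0,0.079,-0.0747,0.08,0],[0,0,0,0.079,-0.0747,0.106,0],[0,0,0,0.079,-0.0747,0.106,0],[0,0,0,0.079,-0.085,0.106,0],[0,0,0,0.079,-0.095,0.106,0],[0,0,0,0.079,-0.102,0.106,0],[0,0,0,0.079,-0.105,0.106,0],[0,0,0,0.079,-0.105,0.106,0]]
  ]
}}

```text
time: 5.52
ee_pos: [0.4001, -0.3985, 0.0764]
eef_rot: [1.0, 0.007, 0.0, 0.0]
ft_force: [0.8, 0.7, 0.4]
width: 0.0007
grip_force: 0.0
```

Run:
```python
from h import *
s=shot('side');t=shot('top')
a=cv2.resize(s['img'][130:255,270:400],None,fx=4,fy=4,interpolation=cv2.INTER_CUBIC)
b=cv2.resize(t['img'][205:330,310:380],None,fx=4,fy=4,interpolation=cv2.INTER_CUBIC)
cv2.imwrite('pics/p1.png',np.hstack([a,b])[:,:,::-1]);print(readout.read_state()['ee_pos'])
```

```text
[ 0.4    -0.3989  0.0763]
```

View pics/p1.png

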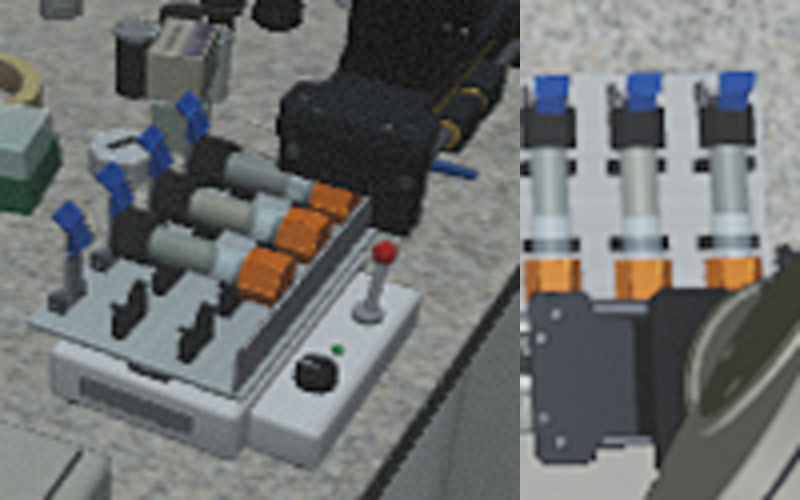

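Run:
```python
from h import *
s=shot('side','s2.png');t=shot('top','t2.png')
e=readout.read_state()['ee_pos']
for c in(s,t):print([proj(c,e+[dx,dy,dz]).round(1).tolist() for dx,dy,dz in((0,0,0),(0,0,-.022),(0,0,.05))],c['origin'],c['rotation'])
a=cv2.resize(s['img'][110:230,310:430],None,fx=5,fy=5,interpolation=cv2.INTER_CUBIC)
a=cv2.convertScaleAbs(a,alpha=2.2,beta=20)
cv2.imwrite('pics/p2.png',a[:,:,::-1])
```

```text
[[367.7, 188.9], [366.5, 197.0], [370.5, 169.6]] [0.1681 0.319  0.5687] [-0.1285  0.4303  0.8586 -0.2473]
[[354.5, 294.6], [352.7, 294.1], [359.0, 295.9]] [ 0.4402 -0.2567  0.9178] [-0.0591  0.0481  0.7071 -0.703 ]
```

View pics/p2.png

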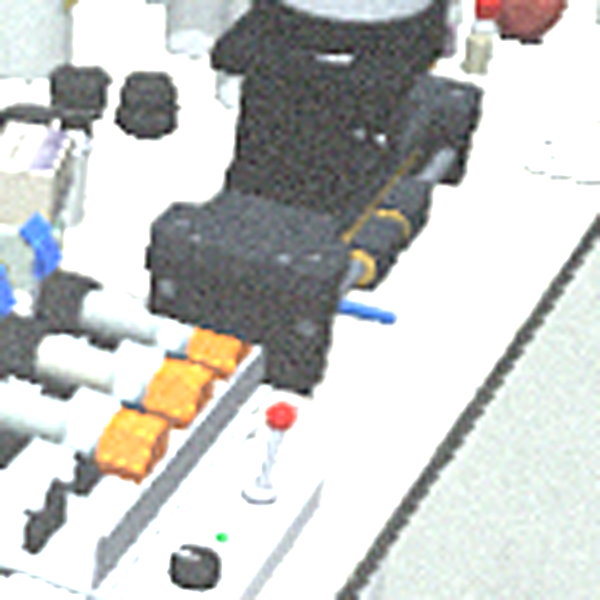

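```bash
python3 look.py | grep -E "red|blue"
python3 - <<'E'
from h import *
s=shot('side');t=shot('top')
e=readout.read_state()['ee_pos'];print(e)
for z in(.048,.1):
  for dy in(.095,-.095):
    for dx in(-.0375,.0375): print(z,dy,dx,proj(s,e+[dx,dy,z]).round(1),proj(t,e+[dx,dy,z]).round(1))
a=cv2.convertScaleAbs(cv2.resize(t['img'][260:350,300:440],None,fx=5,fy=5,interpolation=cv2.INTER_CUBIC),alpha=2.2,beta=20)
cv2.imwrite('pics/p3.png',a[:,:,::-1])
E
```

```text
t blue [([8, 9, 64], [363.2, 226.8]), ([8, 8, 57], [294.4, 228.2]), ([8, 9, 66], [317.4, 227.7]), ([8, 8, 58], [340.2, 227.3])]
t red []
s blue [([8, 12, 50], [318.9, 159.7]), ([8, 11, 46], [309.7, 167.6]), ([9, 12, 56], [299.5, 177.2]), ([10, 4, 18], [384.1, 173.2]), ([9, 12, 57], [288.6, 187.4])]
s red [([5, 4, 17], [366.9, 193.4])]
[ 0.4    -0.3987  0.0761]
0.048 0.095 -0.0375 [369.8 197.3] [309.4 316. ]
0.048 0.095 0.0375 [335.  186.1] [308.7 276.2]
0.048 -0.095 -0.0375 [401.9 156.4] [409.5 315.7]
0.048 -0.095 0.0375 [370.8 148.2] [407.4 275.7]
0.1 0.095 -0.0375 [373.3 174.6] [311.2 318.9]
0.1 0.095 0.0375 [336.9 163.9] [310.5 276.3]
0.1 -0.095 -0.0375 [406.1 135.5] [418.4 318.6]
0.1 -0.095 0.0375 [373.7 127.8] [416.1 275.8]
```

View pics/p3.png

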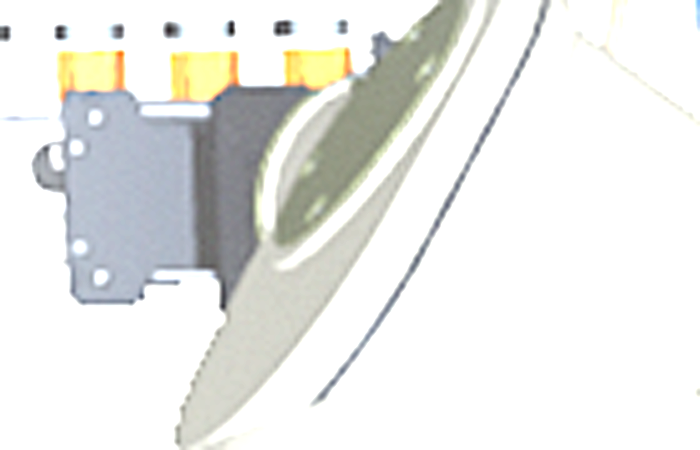

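Run:
```python
from h import *
s=shot('side')
R=Ro.from_quat([ 0.9888,  0.1493, -0.0001, -0.0006]);e=np.array([ 0.1845, -0.5968,  0.2134])
for dz in(.022,0,-.048):print([proj(s,e+R.apply([dx,y,dz])).round(1).tolist() for y in(-.051,.051) for dx in(-.0095,.0095)])
i=cv2.imread('pics/side0.png')[60:140,470:560]
cv2.imwrite('pics/p4.png',cv2.convertScaleAbs(cv2.resize(i,None,fx=6,fy=6,interpolation=cv2.INTER_CUBIC),alpha=2.2,beta=20))
```

```text
[[513.4, 141.2], [503.3, 140.1], [504.7, 120.9], [495.5, 120.0]]
[[517.2, 131.3], [506.9, 130.3], [508.0, 111.6], [498.7, 110.8]]
[[525.8, 108.6], [515.1, 107.6], [515.5, 90.3], [505.8, 89.6]]
```

View pics/p4.png

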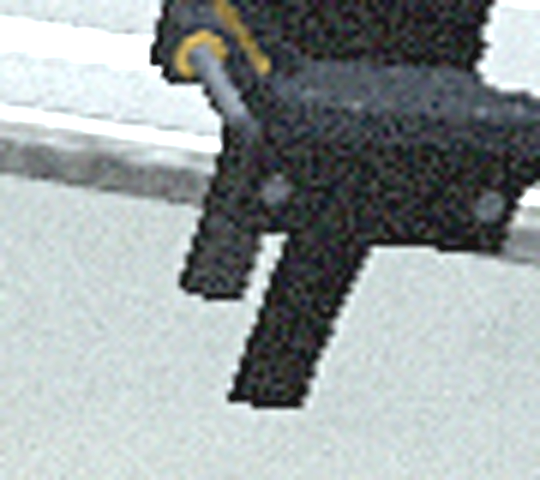

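```bash
python3 -c "
from h import *
go([*M(.008,-.077)[:2],.06])"
```

```text
rot [ 0.     -0.      0.0002] shift [ 0.0022 -0.0423  0.0161] q [ 0.87  0.33 -0.2   1.77  0.07  1.05 -0.91] w 0.0004 t 6.0
```

Call:
{"api": "step_arm", "payload": {
  "deltas": [
    [[0,0,0,0,0,-0.02,0],[0,0,0,0.002,-0.042,-0.02,0],[0,0,0,0.002,-0.042,-0.01,0],[0,0,0,0.002,-0.042,0,0],[0,0,0,0.002,-0.042,0.006,0],[0,0,0,0.002,-0.042,0.012,0],[0,0,0,0.002,-0.042,0.016,0],[0,0,0,0.002,-0.042,0.018,0],[0,0,0,0.002,-0.042,0.02,0],[0,0,0,0.002,-0.042,0.022,0],[0,0,0,0.002,-0.042,0.024,0]]
  ]
}}

```text
time: 7.35
ee_pos: [0.4016, -0.3566, 0.0521]
eef_rot: [1.0, 0.007, 0.0, 0.0]
ft_force: [0.7, -0.8, -0.6]
width: 0.0007
grip_force: 0.0
```

Call:
{"api": "step_arm", "payload": {
  "deltas": [
    [[0,0,0,0,0,0.004,0],[0,0,0,0,0,0.008,0],[0,0,0,0,0,0.01,0],[0,0,0,0,0,0.012,0],[0,0,0,0,0,0.013,0]]
  ]
}}

```text
time: 7.98
ee_pos: [0.4015, -0.3565, 0.039]
eef_rot: [1.0, 0.007, -0.0, 0.0]
ft_force: [-0.2, 0.1, 0.3]
width: 0.0005
grip_force: 0.0
```

Call:
{"api": "step_arm", "payload": {
  "deltas": [
    [[0,0,0,0,0,0.002,0],[0,0,0,0,0,0.003,0],[0,0,0,0,0,0.004,0]]
  ]
}}

```text
time: 8.35
ee_pos: [0.4015, -0.3566, 0.0351]
eef_rot: [1.0, 0.007, 0.0, 0.0]
ft_force: [-0.6, 0.1, -0.2]
width: 0.0003
grip_force: 0.0
```

Call:
{"api": "step_arm", "payload": {
  "deltas": [
    [[0,0,0,0,0,0.002,0],[0,0,0,0,0,0.003,0]]
  ]
}}

```text
time: 8.6
ee_pos: [0.4014, -0.3566, 0.032]
eef_rot: [1.0, 0.007, -0.0, -0.0]
ft_force: [0.3, -0.1, 0.9]
width: 0.0004
grip_force: 0.0
```

Call:
{"api": "step_arm", "payload": {
  "deltas": [
    [[0,0,0,0,0,0.001,0],[0,0,0,0,0,0.002,0]]
  ]
}}

```text
time: 8.85
ee_pos: [0.4015, -0.3566, 0.0301]
eef_rot: [1.0, 0.007, 0.0, 0.0]
ft_force: [0.2, -0.1, -0.9]
width: 0.0006
grip_force: 0.0
```

Call:
{"api": "step_arm", "payload": {
  "deltas": [
    [[0,0,0,0,0,0.001,0],[0,0,0,0,0,0.002,0]]
  ]
}}

```text
time: 9.1
ee_pos: [0.4015, -0.3565, 0.0281]
eef_rot: [1.0, 0.007, 0.0, 0.0]
ft_force: [-0.3, 0.0, -0.7]
width: 0.0002
grip_force: 0.0
```

Run:
```python
from h import *
s=shot('side');t=shot('top')
a=cv2.resize(s['img'][130:240,310:410],None,fx=5,fy=5,interpolation=cv2.INTER_CUBIC)
b=cv2.resize(t['img'][260:350,280:340],None,fx=5,fy=5,interpolation=cv2.INTER_CUBIC);b=np.vstack([b,np.zeros((100,300,3),np.uint8)])
cv2.imwrite('pics/p5.png',cv2.convertScaleAbs(np.hstack([a,b]),alpha=1.6,beta=20)[:,:,::-1])
e=readout.read_state()['ee_pos']
for dy in(.015,-.015):print([proj(s,e+[dx,dy,-.022+.027]).round(1).tolist() for dx in(-.0095,.0095)])
```

```text
[[358.5, 218.9], [350.5, 216.1]]
[[363.9, 211.8], [356.1, 209.1]]
```

View pics/p5.png

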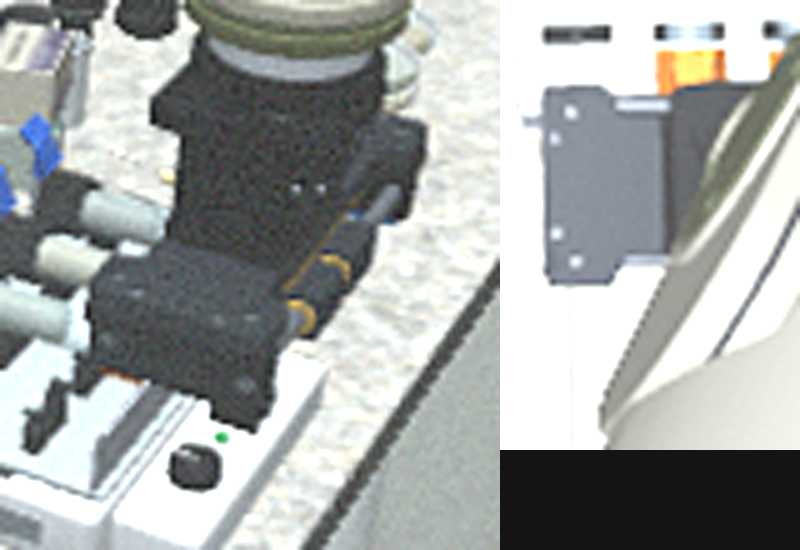

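Call:
{"api": "step_arm", "payload": {
  "deltas": [
    [[0,0,0,0,0,0.001,0],[0,0,0,0,0,0.0015,0]]
  ]
}}

```text
time: 9.45
ee_pos: [0.4015, -0.3565, 0.0266]
eef_rot: [1.0, 0.007, -0.0, 0.0]
ft_force: [-0.4, 0.1, 0.7]
width: 0.0003
grip_force: 0.0
```

Call:
{"api": "step_arm", "payload": {
  "deltas": [
    [[0,0,0,0,0,0.001,0],[0,0,0,0,0,0.0015,0]]
  ]
}}

```text
time: 9.7
ee_pos: [0.4016, -0.3567, 0.026]
eef_rot: [1.0, 0.007, -0.0, 0.0]
ft_force: [-4.9, 5.0, 15.4]
width: 0.0004
grip_force: 7.5
```

Call:
{"api": "step_arm", "payload": {
  "deltas": [
    [[0,0,0,0,0,0.001,0],[0,0,0,0,0,0.0015,0]]
  ]
}}

```text
time: 9.95
ee_pos: [0.4016, -0.3566, 0.0259]
eef_rot: [1.0, 0.007, -0.0, 0.0]
ft_force: [-10.5, 8.7, 32.3]
width: 0.0002
grip_force: 16.1
```

Call:
{"api": "step_arm", "payload": {
  "deltas": [
    [[0,0,0,0,0,0.001,0],[0,0,0,0,0,0.0015,0]]
  ]
}}

```text
time: 10.2
ee_pos: [0.4017, -0.3567, 0.0258]
eef_rot: [1.0, 0.007, -0.0, 0.0]
ft_force: [-16.8, 13.0, 48.9]
width: 0.0006
grip_force: 24.7
```

```bash
sed -i 's/^def go(p,flip=0):/def go(p,flip=0):\n    p=np.array(p)-[0,0,.030]/' h.py; python3 -c "
from h import *
B=M(.0477,-.078)
go([B[0],B[1]-.034,.12]);go([B[0],B[1]-.034,.08]);go([B[0],B[1]+.012,.08])"
```

```text
rot [0.0007 0.0003 0.0001] shift [-0.0015  0.0735 -0.0641] q [ 0.83  0.34 -0.21  1.88  0.09  0.93 -0.99] w 0.0006 t 10.2
rot [0.0007 0.0003 0.0001] shift [-0.0014  0.0734 -0.0241] q [ 0.83  0.34 -0.21  1.88  0.09  0.93 -0.99] w 0.0006 t 10.2
rot [0.0007 0.0003 0.0001] shift [-0.0008  0.0274 -0.0242] q [ 0.83  0.34 -0.21  1.88  0.09  0.93 -0.99] w 0.0006 t 10.2
```

Call:
{"api": "step_arm", "payload": {
  "deltas": [
    [[0,0,0,0,0,-0.03,0],[0,0,0,0,0,-0.068,0],[0,0,0,-0.001,0.04,-0.068,0],[0,0,0,-0.001,0.0735,-0.068,0],[0,0,0,-0.001,0.0735,-0.04,0],[0,0,0,-0.001,0.0735,-0.028,0],[0,0,0,-0.001,0.0735,-0.028,0],[0,0,0,-0.001,0.06,-0.028,0],[0,0,0,-0.001,0.05,-0.028,0],[0,0,0,-0.001,0.04,-0.028,0],[0,0,0,-0.001,0.034,-0.028,0],[0,0,0,-0.001,0.03,-0.028,0],[0,0,0,-0.001,0.028,-0.028,0],[0,0,0,-0.001,0.028,-0.028,0]]
  ]
}}

```text
time: 11.95
ee_pos: [0.4007, -0.3842, 0.0499]
eef_rot: [1.0, 0.007, -0.0, -0.0]
ft_force: [-0.1, 0.2, 0.4]
width: 0.0003
grip_force: 0.1
```

```bash
python3 look.py|grep red; python3 -c "
from h import *
s=shot('side')
for a in(-.45,0,.45):
  x,y,_=M(.032+.036*np.sin(a),-.078);print(a,proj(s,[x,y,.036+.036*np.cos(a)])+1,proj(shot('top'),[x,y,.036+.036*np.cos(a)]))"
```

```text
t red []
s red [([6, 5, 21], [362.5, 198.4])]
-0.45 [361.8088 200.2095] [337.1708 294.0717]
0 [364.7464 195.3413] [345.0635 294.019 ]
0.45 [367.2379 193.2341] [352.4439 293.8036]
```

Call:
{"api": "step_arm", "payload": {
  "deltas": [
    [[0,0,0,0,-0.004,0,0],[0,0,0,0,-0.006,0,0],[0,0,0,0,-0.007,0,0]]
  ]
}}

```text
time: 12.62
ee_pos: [0.4006, -0.3793, 0.0505]
eef_rot: [1.0, 0.006, 0.0, 0.001]
ft_force: [1.3, -8.9, -3.3]
width: 0.0002
grip_force: 4.0
```

```bash
python3 look.py|grep red
```

```text
t red []
s red [([6, 5, 22], [361.7, 200.1])]
```

Call:
{"api": "step_arm", "payload": {
  "deltas": [
    [[0,0,0,0,0.02,0,0],[0,0,0,0,0.025,-0.02,0],[0,0,0,0,0.025,-0.06,40],[0,0,0,0,0.025,-0.09,40],[0,0,0,0.04,0.025,-0.09,40],[0,0,0,0.075,0.025,-0.09,40],[0,0,0,0.075,0.025,-0.09,40],[0,0,0,0.075,0.025,-0.09,40]]
  ]
}}

```text
time: 13.72
ee_pos: [0.4754, -0.4021, 0.1397]
eef_rot: [1.0, 0.007, -0.0, -0.0]
ft_force: [0.5, -0.9, 0.0]
width: 0.0348
grip_force: 0.0
```

```bash
python3 look.py|grep -v blue; python3 -c "
from h import *
go(M(.069,-.001,.16));go(M(.069,-.001,.084))"
```

```text
t orange [([13, 10, 46], [315.6, 276.0]), ([11, 5, 44], [339.1, 277.3])]
t red [([6, 5, 22], [337.3, 294.0])]
s orange [([30, 32, 309], [345.3, 188.8])]
s red [([5, 5, 19], [361.2, 200.4])]
rot [ 0.0001  0.0007 -0.0011] shift [0.0033 0.0141 0.0101] q [ 0.79  0.38 -0.21  1.55  0.08  1.21 -0.99] w 0.0341 t 13.8
rot [ 0.0001  0.0007 -0.0011] shift [0.0034 0.0141 0.0861] q [ 0.79  0.38 -0.21  1.55  0.08  1.21 -0.99] w 0.0341 t 13.8
```

Call:
{"api": "step_arm", "payload": {
  "deltas": [
    [[0,0,0,0.003,0.014,0,40],[0,0,0,0.003,0.014,0.03,40],[0,0,0,0.003,0.014,0.05,40],[0,0,0,0.003,0.014,0.06,40],[0,0,0,0.003,0.014,0.068,40],[0,0,0,0.003,0.014,0.074,40],[0,0,0,0.003,0.014,0.074,40]]
  ]
}}

```text
time: 14.7
ee_pos: [0.4793, -0.4155, 0.0661]
eef_rot: [1.0, 0.007, -0.0, 0.0]
ft_force: [0.0, -0.7, 0.2]
width: 0.0343
grip_force: 0.0
```

Call:
{"api": "step_arm", "payload": {
  "deltas": [
    [[0,0,0,0,0,0.006,40],[0,0,0,0,0,0.011,40],[0,0,0,0,0,0.011,40],[0,0,0,0,0,0.011,5],[0,0,0,0,0,0.011,5],[0,0,0,0,0,0.011,5],[0,0,0,0,0,0.011,5]]
  ],
  "squeeze": 50
}}

```text
time: 15.58
ee_pos: [0.4795, -0.4149, 0.0553]
eef_rot: [1.0, 0.007, 0.0, -0.0]
ft_force: [-0.8, 3.4, 3.2]
width: 0.0185
grip_force: 50.0
```

Call:
{"api": "step_arm", "payload": {
  "deltas": [
    [[0,0,0,0,0,-0.006,5],[0,0,0,0,0,-0.012,5],[0,0,0,0,0,-0.018,5],[0,0,0,0,0,-0.024,5],[0,0,0,0,0,-0.03,5],[0,0,0,0,0,-0.045,5],[0,0,0,0,0,-0.06,5],[0,0,0,0,0,-0.09,5],[0,0,0,0,0,-0.1,5],[0,0,0,0,0,-0.1,5]]
  ]
}}

```text
time: 16.82
ee_pos: [0.4798, -0.4157, 0.156]
eef_rot: [1.0, 0.007, 0.001, 0.001]
ft_force: [-0.3, -0.5, -0.2]
width: 0.0184
grip_force: 50.0
```

Run:
```python
from h import *
s=shot('side');t=shot('top')
a=cv2.resize(s['img'][110:220,280:400],None,fx=5,fy=5,interpolation=cv2.INTER_CUBIC)
cv2.imwrite('pics/g1.png',cv2.convertScaleAbs(a,alpha=1.6,beta=20)[:,:,::-1])
go(M(.069,-.001,.184))
```

```text
rot [-0.0007  0.0009  0.0004] shift [-0.0005  0.0012  0.0002] q [ 0.8   0.4  -0.21  1.5   0.08  1.25 -0.97] w 0.0187 t 16.9
```

View pics/g1.png

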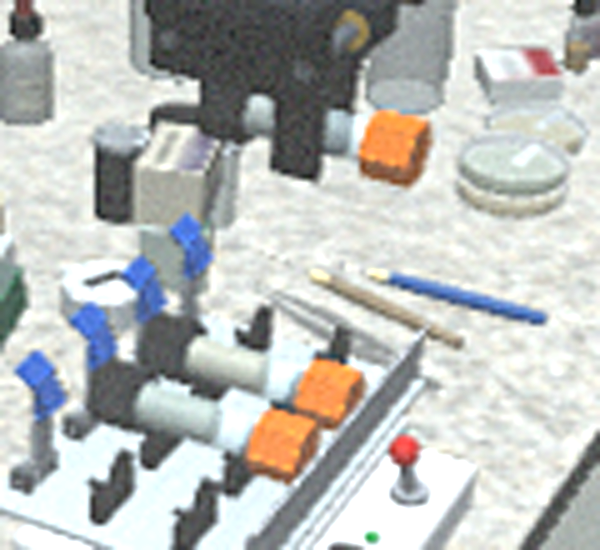

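Call:
{"api": "step_arm", "payload": {
  "deltas": [
    [[0,0,-0.16,0,0,0,5],[0,0,-0.32,0,0,0,5],[0,0,-0.48,0,0,0,5],[0,0,-0.64,0,0,0,5],[0,0,-0.8,0,0,0,5],[0,0,-0.96,0,0,0,5],[0,0,-1.12,0,0,0,5],[0,0,-1.28,0,0,0,5],[0,0,-1.44,0,0,0,5],[0,0,-1.6,0,0,0,5],[0,0,-1.76,0,0,0,5],[0,0,-1.92,0,0,0,5],[0,0,-2.08,0,0,0,5],[0,0,-2.24,0,0,0,5],[0,0,-2.4,0,0,0,5],[0,0,-2.56,0,0,0,5],[0,0,-2.72,0,0,0,5],[0,0,-2.88,0,0,0,5],[0,0,-3.0,0,0,0,5],[0,0,-3.14,0,0,0,5]]
  ]
}}

```text
time: 19.42
ee_pos: [0.4789, -0.4151, 0.1538]
eef_rot: [-0.008, 1.0, 0.001, -0.001]
ft_force: [0.4, 0.5, 0.2]
width: 0.0189
grip_force: 50.0
```

```bash
python3 look.py | grep -E 'orange|t blue'; python3 -c "
from h import *
go(M(.069,0,.130),1)"
```

```text
t blue [([9, 6, 31], [363.2, 224.6]), ([8, 8, 57], [294.4, 228.2]), ([8, 9, 67], [317.3, 227.8]), ([8, 7, 38], [340.8, 226.0])]
t orange [([12, 4, 20], [371.0, 227.0]), ([13, 10, 44], [318.1, 274.7]), ([14, 7, 65], [341.5, 276.9])]
s orange [([22, 23, 203], [341.0, 193.5])]
rot [ 0.0015 -0.0009  0.0006] shift [-0.0006 -0.0013  0.0539] q [ 1.17  0.49 -0.72  1.48  0.32  1.3   2.01] w 0.0186 t 19.5
```

Call:
{"api": "step_arm", "payload": {
  "deltas": [
    [[0,0,0,0,-0.001,0.02,5],[0,0,0,0,-0.001,0.04,5],[0,0,0,0,-0.001,0.05,5],[0,0,0,0,-0.001,0.058,5],[0,0,0,0,-0.001,0.066,5],[0,0,0,0,-0.001,0.071,5],[0,0,0,0,-0.001,0.075,5],[0,0,0,0,-0.001,0.079,5]]
  ]
}}

```text
time: 20.52
ee_pos: [0.4793, -0.4166, 0.0761]
eef_rot: [-0.006, 1.0, -0.0, 0.0]
ft_force: [-2.3, 0.8, 2.0]
width: 0.0187
grip_force: 50.0
```

Call:
{"api": "step_arm", "payload": {
  "deltas": [
    [[0,0,0,0,0,0.004,5],[0,0,0,0,0,0.008,5],[0,0,0,0,0,0.012,5],[0,0,0,0,0,0.016,5],[0,0,0,0,0,0.019,5],[0,0,0,0,0,0.0205,5],[0,0,0,0,0,0.021,5]]
  ]
}}

```text
time: 21.4
ee_pos: [0.4798, -0.4163, 0.0566]
eef_rot: [-0.006, 1.0, -0.0, 0.0]
ft_force: [-6.6, 4.7, 14.5]
width: 0.019
grip_force: 50.0
```

Call:
{"api": "step_arm", "payload": {
  "deltas": [
    [[0,0,0,0,0,-0.001,40],[0,0,0,0,0,-0.001,40],[0,0,0,0,0,-0.001,40],[0,0,0,0,0,-0.02,40],[0,0,0,0,0,-0.05,40],[0,0,0,0,0,-0.09,40],[0,0,0,0,0,-0.09,40]]
  ]
}}

```text
time: 22.28
ee_pos: [0.4813, -0.4175, 0.1501]
eef_rot: [-0.006, 1.0, -0.002, 0.003]
ft_force: [0.3, -0.1, -0.3]
width: 0.0349
grip_force: 0.0
```

```bash
python3 look.py
python3 - <<'E'
from h import *
s=shot('side');t=shot('top')
a=cv2.resize(s['img'][140:220,280:380],None,fx=5,fy=5,interpolation=cv2.INTER_CUBIC)
b=cv2.resize(t['img'][205:285,330:390],None,fx=5,fy=5,interpolation=cv2.INTER_CUBIC)
cv2.imwrite('pics/g2.png',cv2.convertScaleAbs(np.hstack([a,b]),alpha=1.6,beta=20)[:,:,::-1])
go(M(.023,-.001,.174),1)
E
```

```text
t blue [([8, 5, 34], [363.5, 224.8]), ([8, 8, 57], [294.4, 228.2]), ([8, 9, 66], [317.4, 227.7]), ([8, 6, 29], [340.9, 225.4])]
t orange [([13, 10, 52], [317.3, 274.6]), ([13, 8, 78], [341.3, 276.4])]
t red [([5, 5, 21], [337.2, 294.0])]
s blue [([8, 13, 49], [318.8, 159.6]), ([8, 11, 47], [309.6, 167.6]), ([30, 9, 46], [374.6, 170.7]), ([9, 13, 57], [299.4, 177.4]), ([10, 12, 59], [288.6, 187.4])]
s orange [([11, 13, 84], [323.5, 170.3]), ([22, 23, 206], [341.1, 193.5])]
s red [([5, 5, 19], [361.3, 200.4])]
rot [ 0.0005 -0.0008 -0.0013] shift [0.0005 0.046  0.0007] q [ 1.17  0.49 -0.71  1.49  0.33  1.28  2.01] w 0.0348 t 22.5
```

View pics/g2.png

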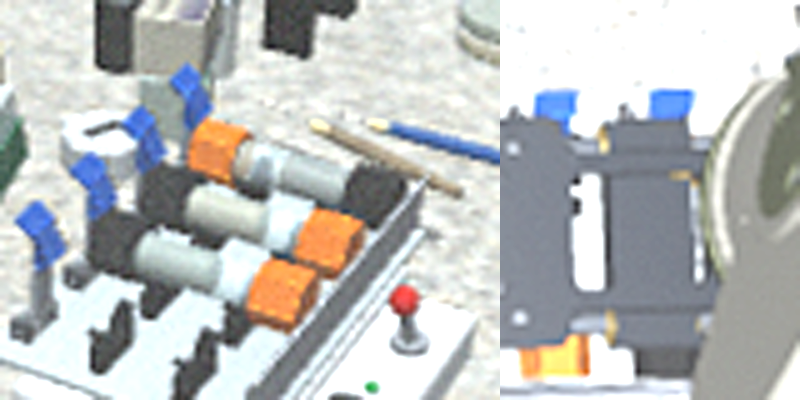

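Call:
{"api": "step_arm", "payload": {
  "deltas": [
    [[0,0,0,0,0.023,0,40],[0,0,0,0,0.046,0,40],[0,0,0,0,0.046,0.02,40],[0,0,0,0,0.046,0.05,40],[0,0,0,0,0.046,0.065,40],[0,0,0,0,0.046,0.075,40],[0,0,0,0,0.046,0.075,40]]
  ]
}}

```text
time: 23.35
ee_pos: [0.4786, -0.3705, 0.0696]
eef_rot: [-0.006, 1.0, 0.0, -0.0]
ft_force: [0.8, 0.2, -0.1]
width: 0.035
grip_force: 0.0
```

```bash
python3 -c "
from h import *
go(M(.023,-.001,.0853),1)"
```

```text
rot [ 0.0007 -0.0006 -0.0014] shift [0.0007 0.0001 0.0143] q [ 1.14  0.51 -0.71  1.65  0.36  1.12  1.91] w 0.035 t 23.4
```

Call:
{"api": "step_arm", "payload": {
  "deltas": [
    [[0,0,0,0.0007,0,0.007,40],[0,0,0,0.0007,0,0.014,40],[0,0,0,0.0007,0,0.014,40],[0,0,0,0.0007,0,0.014,5],[0,0,0,0.0007,0,0.014,5],[0,0,0,0.0007,0,0.014,5],[0,0,0,0.0007,0,0.014,5]]
  ],
  "squeeze": 50
}}

```text
time: 24.22
ee_pos: [0.4784, -0.3688, 0.0563]
eef_rot: [-0.007, 1.0, 0.001, -0.0]
ft_force: [-1.4, 5.3, 3.5]
width: 0.0189
grip_force: 50.0
```

Call:
{"api": "step_arm", "payload": {
  "deltas": [
    [[0,0,0,0,0,-0.006,5],[0,0,0,0,0,-0.012,5],[0,0,0,0,0,-0.018,5],[0,0,0,0,0,-0.024,5],[0,0,0,0,0,-0.03,5],[0,0,0,0,0,-0.045,5],[0,0,0,0,0,-0.06,5],[0,0,0,0,0,-0.09,5],[0,0,0,0,0,-0.1,5],[0,0,0,0,0,-0.1,5]]
  ]
}}

```text
time: 25.48
ee_pos: [0.4785, -0.3707, 0.1568]
eef_rot: [-0.006, 1.0, -0.001, 0.001]
ft_force: [-0.3, 0.5, -0.1]
width: 0.0189
grip_force: 50.0
```

```bash
python3 look.py | grep -E 's '
```

```text
s blue [([8, 13, 50], [318.9, 159.7]), ([8, 12, 50], [309.6, 168.0]), ([31, 9, 50], [374.5, 170.7]), ([9, 13, 59], [299.5, 177.4]), ([8, 12, 53], [288.7, 187.2])]
s orange [([11, 13, 85], [323.5, 170.4]), ([13, 13, 108], [336.5, 198.6])]
s red [([6, 5, 20], [361.4, 200.4])]
```

Call:
{"api": "step_arm", "payload": {
  "deltas": [
    [[0,0,0.16,0,0,0,5],[0,0,0.32,0,0,0,5],[0,0,0.48,0,0,0,5],[0,0,0.64,0,0,0,5],[0,0,0.8,0,0,0,5],[0,0,0.96,0,0,0,5],[0,0,1.12,0,0,0,5],[0,0,1.28,0,0,0,5],[0,0,1.44,0,0,0,5],[0,0,1.6,0,0,0,5],[0,0,1.76,0,0,0,5],[0,0,1.92,0,0,0,5],[0,0,2.08,0,0,0,5],[0,0,2.24,0,0,0,5],[0,0,2.4,0,0,0,5],[0,0,2.56,0,0,0,5],[0,0,2.72,0,0,0,5],[0,0,2.88,0,0,0,5],[0,0,3.0,0,0,0,5],[0,0,3.14,0,0,0,5]]
  ]
}}

```text
time: 28.08
ee_pos: [0.4775, -0.3702, 0.1548]
eef_rot: [1.0, 0.005, -0.001, -0.001]
ft_force: [-0.2, 0.1, -0.0]
width: 0.0184
grip_force: 50.0
```

```bash
python3 look.py | grep -E 'orange|t blue'; python3 -c "
from h import *
go(M(.023,-.0005,.0853),0)"
```

```text
t blue [([8, 8, 54], [294.3, 228.1]), ([8, 8, 60], [317.4, 227.3])]
t orange [([10, 7, 48], [316.3, 276.5])]
s orange [([11, 12, 84], [323.5, 170.3]), ([13, 13, 104], [336.5, 198.4])]
rot [-0.0009  0.0015 -0.0014] shift [0.0009 0.0002 0.0996] q [ 0.79  0.34 -0.26  1.58  0.09  1.23 -1.04] w 0.0189 t 28.2
```

Run:
```python
from h import *
e=readout.read_state()['ee_pos']+[0,0,.027]
for n in('side','top'):
  c=shot(n);h=cv2.cvtColor(c['img'],cv2.COLOR_RGB2HSV)
  for dx in(.045,-.045):print(n,dx,proj(c,e+[dx,0,0]))
  k,l,st,ce=cv2.connectedComponentsWithStats(cv2.inRange(h,(7,150,60),(18,255,255)))
  print([(st[i][2:].tolist(),ce[i].round().tolist()) for i in range(1,k) if st[i][4]>8])
  for dx in(.045,-.045):
    u,v=proj(c,e+[dx,0,0]).astype(int);print(c['img'][v-2:v+3,u-2:u+3].mean((0,1)))
```

```text
side 0.045 [314.9242 137.5894]
side -0.045 [353.6338 148.0074]
[([11, 12, 77], [316.0, 141.0]), ([12, 13, 97], [323.0, 170.0]), ([13, 15, 119], [336.0, 198.0])]
[103.4   61.6   32.88]
[37.88 38.92 39.56]
top 0.045 [346.4081 228.8993]
top -0.045 [347.9206 278.9164]
[([10, 7, 55], [317.0, 276.0])]
[64.12 66.4  57.04]
[141.16 141.28 134.88]
```

Call:
{"api": "step_arm", "payload": {
  "deltas": [
    [[0,0,0,0.001,0,0.02,5],[0,0,0,0.001,0,0.04,5],[0,0,0,0.001,0,0.05,5],[0,0,0,0.001,0,0.058,5],[0,0,0,0.001,0,0.066,5],[0,0,0,0.001,0,0.071,5],[0,0,0,0.001,0,0.075,5],[0,0,0,0.001,0,0.08,5]]
  ]
}}

```text
time: 29.28
ee_pos: [0.4791, -0.3707, 0.0761]
eef_rot: [1.0, 0.007, 0.0, 0.0]
ft_force: [-1.5, 0.3, -0.2]
width: 0.0189
grip_force: 50.0
```

Call:
{"api": "step_arm", "payload": {
  "deltas": [
    [[0,0,0,0,0,0.004,5],[0,0,0,0,0,0.008,5],[0,0,0,0,0,0.012,5],[0,0,0,0,0,0.016,5],[0,0,0,0,0,0.019,5],[0,0,0,0,0,0.0205,5],[0,0,0,0,0,0.021,5]]
  ]
}}

```text
time: 30.15
ee_pos: [0.4795, -0.3703, 0.0574]
eef_rot: [1.0, 0.007, 0.0, 0.0]
ft_force: [-10.6, 7.2, 22.7]
width: 0.0184
grip_force: 50.0
```

Call:
{"api": "step_arm", "payload": {
  "deltas": [
    [[0,0,0,0,0,-0.001,40],[0,0,0,0,0,-0.001,40],[0,0,0,0,0,-0.001,40],[0,0,0,0,0,-0.02,40],[0,0,0,0,0,-0.05,40],[0,0,0,0,0,-0.09,40],[0,0,0,0,0,-0.09,40]]
  ]
}}

```text
time: 31.02
ee_pos: [0.4811, -0.3717, 0.15]
eef_rot: [1.0, 0.007, 0.003, 0.002]
ft_force: [1.0, -0.6, -0.5]
width: 0.035
grip_force: 0.0
```

```bash
python3 look.py
python3 - <<'E'
from h import *
go(M(-.023,-.001,.0853),0)
E
```

```text
t blue [([8, 8, 52], [294.2, 228.1]), ([8, 7, 53], [317.4, 226.8])]
t orange [([9, 8, 56], [316.0, 275.7])]
t red []
s blue [([8, 13, 49], [318.8, 159.6]), ([8, 12, 50], [309.5, 168.1]), ([30, 8, 44], [373.6, 170.5]), ([9, 12, 56], [299.4, 177.1]), ([9, 12, 58], [288.5, 187.4])]
s orange [([21, 22, 182], [318.8, 175.0]), ([13, 13, 105], [336.6, 198.4])]
s red [([5, 5, 19], [361.2, 200.4])]
rot [ 0.0011 -0.0012  0.0003] shift [-0.0016 -0.0465  0.0909] q [ 0.79  0.35 -0.26  1.59  0.09  1.21 -1.04] w 0.035 t 31.1
```

Call:
{"api": "step_arm", "payload": {
  "deltas": [
    [[0,0,0,0,-0.023,0,40],[0,0,0,0,-0.046,0,40],[0,0,0,0,-0.046,0.02,40],[0,0,0,0,-0.046,0.05,40],[0,0,0,0,-0.046,0.065,40],[0,0,0,0,-0.046,0.075,40],[0,0,0,0,-0.046,0.075,40]]
  ]
}}

```text
time: 32.0
ee_pos: [0.4783, -0.3243, 0.0699]
eef_rot: [1.0, 0.007, -0.0, -0.0]
ft_force: [-0.6, -0.4, -0.6]
width: 0.0349
grip_force: 0.0
```

```bash
python3 look.py|grep 's orange'; python3 -c "
from h import *
go(M(-.023,-.001,.0853),0)"
```

```text
s orange [([13, 13, 108], [336.6, 198.5])]
rot [ 0.0007 -0.0009  0.0002] shift [-0.0016 -0.0004  0.0156] q [ 0.75  0.37 -0.28  1.74  0.11  1.05 -1.13] w 0.035 t 32.1
```

Call:
{"api": "step_arm", "payload": {
  "deltas": [
    [[0,0,0,-0.001,0,0.007,40],[0,0,0,-0.001,0,0.0145,40],[0,0,0,-0.001,0,0.0145,40],[0,0,0,-0.001,0,0.0145,5],[0,0,0,-0.001,0,0.0145,5],[0,0,0,-0.001,0,0.0145,5],[0,0,0,-0.001,0,0.0145,5]]
  ],
  "squeeze": 50
}}

```text
time: 32.98
ee_pos: [0.4777, -0.3229, 0.0558]
eef_rot: [1.0, 0.008, -0.0, -0.001]
ft_force: [-0.8, 5.5, 3.0]
width: 0.0185
grip_force: 50.0
```

Call:
{"api": "step_arm", "payload": {
  "deltas": [
    [[0,0,0,0,0,-0.006,5],[0,0,0,0,0,-0.012,5],[0,0,0,0,0,-0.018,5],[0,0,0,0,0,-0.024,5],[0,0,0,0,0,-0.03,5],[0,0,0,0,0,-0.045,5],[0,0,0,0,0,-0.06,5],[0,0,0,0,0,-0.09,5],[0,0,0,0,0,-0.1,5],[0,0,0,0,0,-0.1,5]]
  ]
}}

```text
time: 34.22
ee_pos: [0.4779, -0.3247, 0.1564]
eef_rot: [1.0, 0.007, 0.001, 0.001]
ft_force: [-0.3, 0.2, -0.8]
width: 0.0187
grip_force: 50.0
```

Call:
{"api": "step_arm", "payload": {
  "deltas": [
    [[0,0,-0.16,0,0,0,5],[0,0,-0.32,0,0,0,5],[0,0,-0.48,0,0,0,5],[0,0,-0.64,0,0,0,5],[0,0,-0.8,0,0,0,5],[0,0,-0.96,0,0,0,5],[0,0,-1.12,0,0,0,5],[0,0,-1.28,0,0,0,5],[0,0,-1.44,0,0,0,5],[0,0,-1.6,0,0,0,5],[0,0,-1.76,0,0,0,5],[0,0,-1.92,0,0,0,5],[0,0,-2.08,0,0,0,5],[0,0,-2.24,0,0,0,5],[0,0,-2.4,0,0,0,5],[0,0,-2.56,0,0,0,5],[0,0,-2.72,0,0,0,5],[0,0,-2.88,0,0,0,5],[0,0,-3.0,0,0,0,5],[0,0,-3.14,0,0,0,5]]
  ]
}}

```text
time: 36.72
ee_pos: [0.477, -0.3241, 0.1544]
eef_rot: [-0.008, 1.0, 0.001, -0.001]
ft_force: [0.2, -0.3, -0.1]
width: 0.0189
grip_force: 50.0
```

```bash
python3 - <<'E'
from h import *
go(M(-.023,-.0005,.0853),1)
e=readout.read_state()['ee_pos']+[0,0,.027]
for n in('side','top'):
  c=shot(n);h=cv2.cvtColor(c['img'],cv2.COLOR_RGB2HSV)
  for dx in(.045,-.045):print(n,dx,proj(c,e+[dx,0,0]))
  k,l,st,ce=cv2.connectedComponentsWithStats(cv2.inRange(h,(7,150,60),(18,255,255)))
  print([(st[i][2:].tolist(),ce[i].round().tolist()) for i in range(1,k) if st[i][4]>8])
E
python3 look.py|grep blue
```

```text
rot [ 0.0012 -0.0011  0.0031] shift [-0.0009 -0.0003  0.0991] q [ 1.11  0.35 -0.72  1.64  0.24  1.24  1.93] w 0.0189 t 36.7
side 0.045 [304.5466 146.5321]
side -0.045 [344.2776 157.8121]
[([12, 11, 76], [305.0, 151.0]), ([22, 21, 198], [318.0, 174.0])]
top 0.045 [321.085 229.428]
top -0.045 [322.1201 279.3748]
[]
t blue [([8, 8, 57], [294.4, 228.2])]
s blue [([8, 12, 51], [309.6, 168.1]), ([31, 10, 52], [374.1, 170.6]), ([9, 13, 57], [299.4, 177.4]), ([10, 13, 59], [288.6, 187.6])]
```

Call:
{"api": "step_arm", "payload": {
  "deltas": [
    [[0,0,0.002,-0.001,0,0.02,5],[0,0,0.002,-0.001,0,0.04,5],[0,0,0.002,-0.001,0,0.05,5],[0,0,0.002,-0.001,0,0.058,5],[0,0,0.002,-0.001,0,0.066,5],[0,0,0.002,-0.001,0,0.071,5],[0,0,0.002,-0.001,0,0.075,5],[0,0,0.002,-0.001,0,0.08,5]]
  ]
}}

```text
time: 37.92
ee_pos: [0.4784, -0.3246, 0.0756]
eef_rot: [-0.005, 1.0, -0.0, 0.0]
ft_force: [-1.0, -0.0, -0.1]
width: 0.0187
grip_force: 50.0
```

Call:
{"api": "step_arm", "payload": {
  "deltas": [
    [[0,0,0,0,0,0.004,5],[0,0,0,0,0,0.008,5],[0,0,0,0,0,0.012,5],[0,0,0,0,0,0.016,5],[0,0,0,0,0,0.019,5],[0,0,0,0,0,0.0205,5],[0,0,0,0,0,0.021,5]]
  ]
}}

```text
time: 38.8
ee_pos: [0.479, -0.324, 0.0566]
eef_rot: [-0.005, 1.0, -0.0, 0.0]
ft_force: [-9.9, 7.1, 23.6]
width: 0.0187
grip_force: 50.0
```

Call:
{"api": "step_arm", "payload": {
  "deltas": [
    [[0,0,0,0,0,-0.001,40],[0,0,0,0,0,-0.001,40],[0,0,0,0,0,-0.001,40],[0,0,0,0,0,-0.02,40],[0,0,0,0,0,-0.05,40],[0,0,0,0,0,-0.09,40],[0,0,0,0,0,-0.09,40]]
  ]
}}

```text
time: 39.67
ee_pos: [0.4805, -0.3253, 0.1491]
eef_rot: [-0.005, 1.0, -0.002, 0.003]
ft_force: [1.0, -0.0, -0.4]
width: 0.0345
grip_force: 0.0
```

Call:
{"api": "step_arm", "payload": {
  "deltas": [
    [[0,0,0,0.03,0,-0.02,0],[0,0,0,0.06,0,-0.02,0],[0,0,0,0.1,0,-0.02,0],[0,0,0,0.14,0,-0.02,0],[0,0,0,0.14,0,-0.02,0]]
  ]
}}

```text
time: 40.3
ee_pos: [0.3356, -0.3266, 0.1647]
eef_rot: [-0.003, 1.0, -0.001, -0.001]
ft_force: [0.1, -0.5, 1.0]
width: 0.0015
grip_force: 0.0
```

```bash
python3 look.py e1.png
python3 - <<'E'
from h import *
B=M(.0163,-.078)
go([B[0],B[1]+.03,.13],1)
E
```

```text
t blue [([8, 9, 59], [363.3, 226.4]), ([8, 8, 57], [294.4, 228.2]), ([8, 8, 61], [317.3, 227.4]), ([8, 8, 58], [340.3, 227.2])]
t orange [([13, 11, 43], [339.7, 237.6]), ([14, 10, 50], [360.3, 236.7]), ([14, 9, 50], [316.3, 238.1])]
t red [([5, 5, 21], [337.2, 294.0])]
s blue [([8, 12, 49], [318.8, 159.7]), ([8, 12, 51], [309.6, 168.1]), ([26, 8, 46], [371.9, 170.0]), ([9, 13, 56], [299.5, 177.5]), ([10, 12, 59], [288.6, 187.5])]
s orange [([31, 31, 282], [314.0, 179.9])]
s red [([6, 4, 19], [361.4, 200.5])]
rot [-0.0009  0.0002 -0.0039] shift [-0.0622 -0.0092  0.065 ] q [ 1.36  0.07 -0.71  1.89  0.05  1.2   2.21] w 0.0003 t 40.4
```

View pics/e1.png

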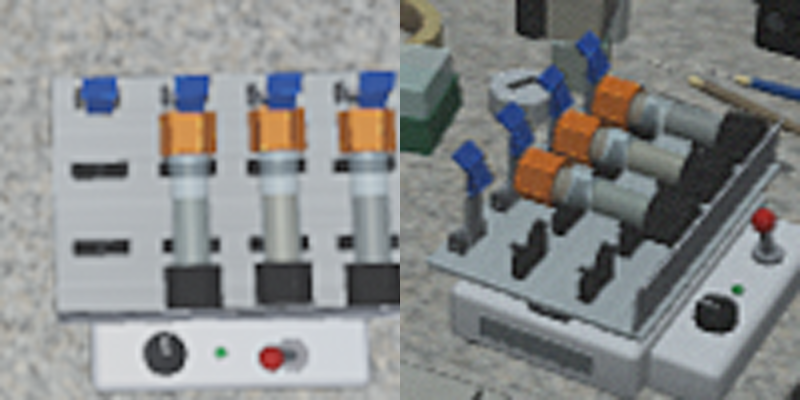

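Call:
{"api": "step_arm", "payload": {
  "deltas": [
    [[0,0,0,-0.03,-0.009,0,0],[0,0,0,-0.062,-0.009,0.03,0],[0,0,0,-0.062,-0.009,0.065,0],[0,0,0,-0.062,-0.009,0.1,0],[0,0,0,-0.062,-0.009,0.115,0],[0,0,0,-0.062,-0.009,0.115,0],[0,0,0,-0.062,-0.02,0.115,0],[0,0,0,-0.062,-0.03,0.115,0],[0,0,0,-0.062,-0.04,0.115,0],[0,0,0,-0.062,-0.048,0.115,0],[0,0,0,-0.062,-0.054,0.115,0],[0,0,0,-0.062,-0.055,0.115,0]]
  ]
}}

```text
time: 41.9
ee_pos: [0.4009, -0.3787, 0.0491]
eef_rot: [-0.005, 1.0, 0.002, -0.001]
ft_force: [-0.3, 8.3, 3.0]
width: 0.0007
grip_force: 4.5
```

```bash
python3 look.py |grep red; python3 -c "
from h import *
B=M(.0477,-.078);go([B[0],B[1]+.012,.08],1)"
```

```text
t red []
s red []
rot [ 0.0028 -0.0011 -0.0024] shift [-0.0002 -0.0054 -0.0009] q [ 1.24  0.41 -0.67  1.81  0.29  1.03  2.04] w 0.0007 t 42.0
```

Call:
{"api": "step_arm", "payload": {
  "deltas": [
    [[0,0,0,0,0.015,0,0],[0,0,0,0,0.03,0,0],[0,0,0,0,0.03,-0.05,0],[0,0,0,0,0.03,-0.1,0],[0,0,0,0.04,0.03,-0.12,0],[0,0,0,0.08,0.03,-0.12,0],[0,0,0,0.08,0.03,-0.12,0]]
  ]
}}

```text
time: 42.88
ee_pos: [0.318, -0.3515, 0.1699]
eef_rot: [-0.003, 1.0, -0.001, -0.001]
ft_force: [0.0, 0.1, 0.2]
width: 0.0001
grip_force: 0.0
```

```bash
python3 look.py e2.png
```

```text
t blue [([8, 9, 59], [363.3, 226.4]), ([8, 8, 57], [294.4, 228.2]), ([8, 8, 61], [317.3, 227.4]), ([8, 8, 58], [340.3, 227.2])]
t orange [([9, 10, 27], [343.3, 237.7]), ([14, 10, 59], [360.8, 236.9]), ([14, 9, 50], [316.3, 238.1])]
t red [([6, 5, 23], [352.6, 293.8])]
s blue [([8, 12, 46], [318.7, 159.4]), ([8, 12, 50], [309.6, 168.2]), ([31, 10, 54], [374.3, 170.6]), ([9, 13, 57], [299.5, 177.6]), ([9, 12, 55], [288.5, 187.2])]
s orange [([31, 31, 277], [313.9, 180.0])]
s red [([5, 4, 16], [366.8, 193.4])]
```

View pics/e2.png

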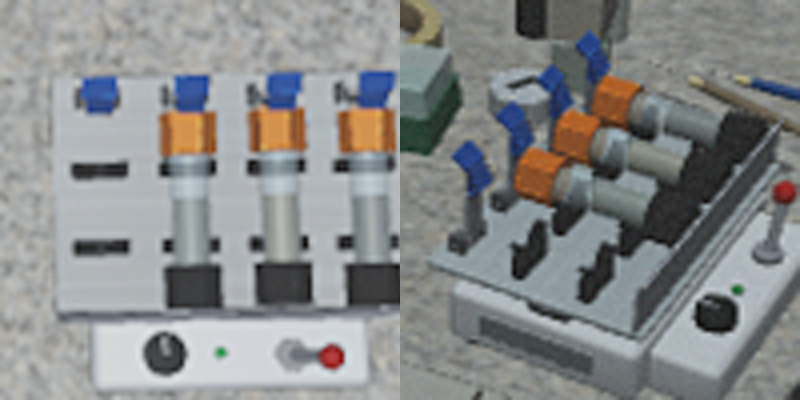

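The ball is back at (352.6, 293.8), which is on. All three tubes lie with their orange caps under closed latches, so I am handing in.

```bash
python3 -c "
from bench import r
print(r.close_job())"
```

```text
the job is handed in; nothing more can be done
None
```

I switched the mixer off, turned all three tubes end for end with each orange cap latched again in its own slot, switched the mixer back on and handed in the job; the result was not reported.

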